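# Load two tea cakes into a spring-fed magazine

### The arm

A 6-joint arm with a two-finger parallel gripper is mounted at the origin on the work surface. World frame = base frame: x ahead of the robot, y to its left, z up, the work surface at z = 0. Lengths are in m, angles in rad, forces in N, time in s.
With the tool pointing down it reaches from about 0.3 to 0.775 m from the base axis. Payload 14.6 kg.
Tool frame: the origin (TCP) lies at the very end of the fingers, on their centre line; the grasp point (between the pads) lies 19 mm behind it; y points along the fingers, z is the direction in which the jaws open and shut, and the axes are right-handed (so a half turn about y gives the same grasp; the last joint's range is limited). The gripper opens to 94 mm and grips with 3 to 60 N. Pads are 16 mm wide; open, the fingers measure 119 mm over their backs; the gripper's body (75 mm by 177 mm) begins 78 mm behind the grasp point.
Start: joints at [-1.356, 0.3, 1.521, -0, 1.321, -0.067], TCP at [0.153, -0.528, 0.205] pointing down, gripper open.
Joint ranges: [-3.03, 3.03], [-0.79, 2.21], [0.23, 2.52], [-1.04, 4.18], [0, 3.07], [-2.55, 2.55]. Speed limits (rad/s): [2.22, 2.22, 2.57, 3.14, 3.14, 3.14].

### API

Orientations are given as [roll, pitch, yaw] about the fixed x, y, z axes, in that order (R = Rz(yaw) Ry(pitch) Rx(roll)).
In Python, from station import get_obs, camera, hand_in, masks_of gives the robot as it stands.
- The arm moves only by the shell command python3 -m jog 'ROWS' [FORCE]. ROWS is text: rows parted by semicolons, each of 7 numbers parted by spaces: the shift along the world's x, y, z in mm, then the turn, a rotation vector about the world's x, y, z in degrees, then the closure, from 0 (fully open) to 1 (shut). A call has 1 to 10 rows; each row is the pose to reach, as a shift and turn from the pose measured when the call began; what a row does not reach only later rows make up. A row lasts 1/12 s, in which the tool goes at most 41.7 mm and 7.16 degrees, less where a joint would pass 70% of its speed; a pose out of reach is approached as far as the arm can. A call with a gripper value outside its range is refused whole. The fingers move at their own pace and stop on an object; FORCE is the grip in N (left out, the last holds). Time passes only in rows, so rows that repeat a pose let the fingers close. It gives the time, the measured TCP pose, the force and the opening at its end, in the units of the state.
- get_obs(): the state, without advancing time (a new reading comes with each control period).
- camera(name): name is "scene" or "top"; returns a dict with "img" (480x640x3 uint8, red, green, blue), "range_z" (480x640 float32, m along the optical axis (not along the pixel's ray), 0 where there is no reading), "fx", "fy", "cx", "cy" (pixels), "k1" (the pictures are not rectified: a ray, as slopes to the right and down, at radius r is drawn at 1 + k1 r^2 times it, then the intrinsics apply), "rvec" (rotation vector, rad) and "tvec" (3), from world to camera coordinates, as OpenCV has them. Camera axes: x right, y down, z forward; pixel columns grow to the right and rows downward; lengths in m; the calibration is good to about 2 mm. A picture is of the moment at which its call begins.
- hand_in(): hands the job in, once; it reports no verdict.
Trained networks look in the newest picture that a camera, given by its name, has taken for a name from the list of things; names that differ only in an ending like _2 or _b are one class to them, and where a whole thing is asked for, a point or a joint stands for the part that bears it (a point fixed in the world has none). Each returns a list of dicts, best first, with "conf" (0 to 1); they miss things now and then, are a little off and sometimes report something else, mostly with a low value. They report only what shows in the picture. A call takes as long as a camera call.
- masks_of(thing, camera): "mask" (480x640 bool, what is visible of it) and "extent" ([left, top, right, bottom] in pixels, round what is visible of it).
The state is a dict: "time_s": time; "qpos": joint angles; "joint_vel": joint speeds; "tau": joint torques, N m; "ee_pos": TCP position; "eef_rot": TCP orientation; "force": force on the tool from outside, world axes, zero at the start; "moment": the same for the moment, N m; "grip_width": finger opening in m.
Only numpy, scipy, OpenCV 4.12 (cv2) and the standard library are available. Lean on these libraries where they do the work, as an engineer would, in place of code of your own. Each camera call takes 0.05 s, during which the arm holds its last target.

### The job

Pull the red handle of the feed magazine back against its spring until it comes up against its rubber stop, slide it sideways behind the yellow catch so that it stays back by itself, and let go. Lay the two dark mini tea cakes flat in the track, then take the handle out of the catch and ease it forward, never letting it snap, until the follower holds both cakes in a closed row against the end stop. Feel for the stop and never strain the handle against stop or catch (it bends at 20 N over the spring's own pull), do not crush the cakes, and leave the pale cake and everything else on the table where it is.

Things in the scene. Friction and masses are not known exactly. Their poses are not given: they have to be found in the camera images.
- magazine: Feed magazine, fixed: open aluminium track on a steel plate. Origin: table level, track's centre line, inner face of the end stop. x along the track, the way the follower is pulled; y across; z up. Channel floor at z = 8 mm, 55 mm wide; side walls 4 mm thick, tops at z = 20 mm (fingers can straddle them); end stop's top at z = 28 mm. Blue housing (42 mm high) beyond the stop at x = -12 to -78 mm.
- catch_zone (a point): A fixed mark, NOT the catch: on the magazine at x = 157, y = 0, z = 48 mm. A yellow catch plate is clamped on the +y side, up to 20 mm either way of here (differs each start, unmeasured, to be felt): tooth 22 mm long, y = 9 to 33, z = 42 to 54 mm, its rear face nominally at the mark; a rubber stop bar (y = -12 to 33 mm) 19 mm behind that face. Bolt heads up to z = 57 mm: keep fingers above.
- follower (a joint): Travel (m) of the sprung white follower (30 x 50 mm block, top at 36 mm): the distance from the end stop to its face; grows as pulled to +x. Spring: 4 N at 0 plus 50 N per m, pulling to 0, damping 15 N s/m. The handle meets the rubber stop at 0.132 to 0.172 and rests on the tooth 0.007 before that. With both cakes in it closes to 0.100. Must never run forward faster than 0.4 m/s (let go, it does).
- latch (a joint): Sideways shift (m) of the red handle on the follower: 0 = centred on the track, free to travel (2 mm beside the tooth); 0.016 = fully over to the magazine's +y. Possible only where the handle is between tooth and stop (7 mm of play along x). From 0.009 it counts as behind the tooth, whose rear face then keeps the follower back. No spring; friction about 1.2 N, more while pressed on the tooth.
- handle (a point): Grip point on the upright red handle: on its axis, 80 mm above the table; handle 12 mm along the magazine's x by 14 mm, from z = 38 to 102 mm. Axes as the magazine's. It stands 18 mm behind (+x) the follower's face and moves with travel and shift. Pinch it from above, fingers before and behind it along the track.
- grip: The red handle as a body; its origin lies at table level below the follower's face.
- cake_a_mid (a point): Centre of dark cake A: brown-black pressed mini tea cake, a flat drum 50 mm in diameter and 28 mm thick, about 55 g, lying flat. Point half-way up. A and B are alike and may go in either order.
- cake_b_mid (a point): Centre of dark cake B, like A.
- cake_a: Dark cake A; origin at the centre of its underside, z its axis.
- cake_b: Dark cake B; origin at the centre of its underside, z its axis.
- cake_pale: Pale greenish cake of the same size as the dark ones: not wanted, leave it. Origin at the centre of its underside.
- tin: Red round tin, 75 mm across, 52 mm high; bystander. Origin under its centre.
- tape: Brown roll of tape lying flat, 90 mm across, 24 mm high; bystander.
- brush: Hand brush lying on the table; bystander.
- pick: Tea pick with a dark wooden handle lying on the table; bystander.
- bowl: White bowl, 110 mm across, 50 mm high; bystander.

How it is judged:
On the way, in this order (a step that is already met when the one before it is completed fails the run):
1. the handle is pulled back, rests behind the catch and is let go (value of joint follower above 0.115 m and value of joint latch above 0.009 m and contact force between the fingers and grip below 0.3 N), for 0.3 s.
2. both dark cakes lie flat on the track's floor in front of the parked follower, let go (all of step 1 and contact force between the fingers and cake_a below 0.3 N and contact force between the fingers and cake_b below 0.3 N and x of cake_a_mid in the frame of magazine between 0.02 and 0.14 m and y of cake_a_mid in the frame of magazine between -0.004 and 0.004 m and height (world z) of cake_a_mid between 0.018 and 0.0255 m and angle between each of cake_a, cake_b's own z axis and vertical below 0.12 rad and x of cake_b_mid in the frame of magazine between 0.02 and 0.14 m and y of cake_b_mid in the frame of magazine between -0.004 and 0.004 m and height (world z) of cake_b_mid between 0.018 and 0.0255 m), for 0.2 s.
At the end, for the whole second after the job is handed in: Handle out of the catch (shift under 6 mm), follower closed at 96 to 105 mm; both dark cakes flat on the channel floor (0.12 rad, centres 18 to 25.5 mm up, within 4 mm of the centre line), one centre 21-29 mm, the other 70-80 mm from the end stop, at rest and released (value of joint follower between 0.096 and 0.105 m and value of joint latch below 0.006 m and ((x of cake_a_mid in the frame of magazine between 0.021 and 0.029 m and y of cake_a_mid in the frame of magazine between -0.004 and 0.004 m and height (world z) of cake_a_mid between 0.018 and 0.0255 m and angle between each of cake_a, cake_b's own z axis and vertical below 0.12 rad and x of cake_b_mid in the frame of magazine between 0.07 and 0.08 m and y of cake_b_mid in the frame of magazine between -0.004 and 0.004 m and height (world z) of cake_b_mid between 0.018 and 0.0255 m) or (x of cake_b_mid in the frame of magazine between 0.021 and 0.029 m and y of cake_b_mid in the frame of magazine between -0.004 and 0.004 m and height (world z) of cake_b_mid between 0.018 and 0.0255 m and angle between each of cake_b, cake_a's own z axis and vertical below 0.12 rad and x of cake_a_mid in the frame of magazine between 0.07 and 0.08 m and y of cake_a_mid in the frame of magazine between -0.004 and 0.004 m and height (world z) of cake_a_mid between 0.018 and 0.0255 m)) and contact force between the fingers and grip below 0.3 N and contact force between the fingers and cake_a below 0.3 N and contact force between the fingers and cake_b below 0.3 N and linear speed of each of cake_a, cake_b below 0.02 m/s); the robot touches nothing.
It fails at once if the follower runs forward faster than 0.4 m/s (let snap) (velocity of joint follower below -0.4 m/s).
It fails at once if the handle is strained against the rubber stop with more than 20 N, or against the tooth with more than 35 N (12 N of them the spring's) (contact force between grip and catch_c0 above 35 N or contact force between grip and catch_c1 above 20 N).
It fails at once if a dark cake is pressed against the magazine with more than 40 N (contact force between any of cake_a, cake_b and magazine above 40 N).
It fails at once if the pale cake or another bystander is moved by more than 25 mm (distance of any of cake_pale, tin, tape, brush, pick, bowl from where it was at the start of the episode above 0.025 m).
It also fails if it takes over 72 s, if anything falls off the work surface, if the arm or the gripper's body presses on something with over 40 N, if the wrist force passes 120 N, or if a joint passes its speed limit or range.

## Working session

There is one attempt and no reset: what is moved stays moved. The work goes in short steps, Python scripts to look and compute and a shell command to move; the robot and the scene stay as the last step left them, time stands still between calls to the robot, and variables do not carry over. Pictures are saved under pics/ and viewed, and the job is handed in when it is done.

```bash
mkdir -p pics; ls
cat > h.py <<'E'
import numpy as np, cv2
from station import get_obs, camera, hand_in, masks_of
def proj(c,P):
    R,_=cv2.Rodrigues(np.array(c['rvec'],float)); p=(R@np.atleast_2d(P).T).T+np.array(c['tvec'])
    x=p[:,0]/p[:,2];y=p[:,1]/p[:,2];s=1+c['k1']*(x*x+y*y)
    return np.c_[c['fx']*x*s+c['cx'],c['fy']*y*s+c['cy']]
def cloud(c):
    v,u=np.mgrid[0:480,0:640].astype(float)
    xd=(u-c['cx'])/c['fx'];yd=(v-c['cy'])/c['fy'];x,y=xd.copy(),yd.copy()
    for _ in range(20):
        s=1+c['k1']*(x*x+y*y);x=xd/s;y=yd/s
    z=c['range_z'];P=np.stack([x*z,y*z,z],-1)-np.array(c['tvec']).ravel()
    R,_=cv2.Rodrigues(np.array(c['rvec'],float))
    W=P@R; W[z==0]=np.nan
    return W
def save(c,n): cv2.imwrite('pics/'+n,cv2.cvtColor(c['img'],cv2.COLOR_RGB2BGR))
E
python3 - <<'E'
from h import *
for n in('scene','top'):
    c=camera(n); save(c,n+'0.png'); W=cloud(c)
    print(n,c['fx'],c['k1'],c['tvec'])
    for t in ['magazine','follower','handle','latch','cake_a','cake_b','cake_pale','tin','tape','brush','pick','bowl']:
        for m in masks_of(t,n)[:4]:
            w=W[m['mask']]; w=w[~np.isnan(w[:,0])]
            if len(w)==0: continue
            top=w[w[:,2]>np.percentile(w[:,2],95)-.006]
            print(t,round(m['conf'],2),[int(x) for x in m['extent']],'topmid',np.round((top[:,:2].min(0)+top[:,:2].max(0))/2,4),'z',round(np.percentile(w[:,2],95),4),len(w))
print(get_obs())
E
```

```text
pics
scene 497.56475005415933 0.01672447867917417 [-0.32707395 -0.24615054  1.39419993]
magazine 0.81 [296, 206, 433, 305] topmid [0.5625 0.016 ] z 0.0456 5307
follower 0.89 [340, 232, 361, 267] topmid [0.5582 0.0585] z 0.1012 373
handle 0.71 [350, 231, 354, 252] topmid [0.5586 0.0575] z 0.1021 150
handle 0.41 [463, 185, 509, 225] topmid [0.6375 0.4215] z 0.0502 1294
latch 0.54 [346, 230, 355, 257] topmid [0.5586 0.0586] z 0.1022 216
cake_a 0.89 [161, 325, 186, 357] topmid [ 0.5101 -0.3466] z 0.03 651
cake_a 0.62 [214, 270, 239, 296] topmid [ 0.4505 -0.1923] z 0.0308 500
cake_b 0.89 [161, 325, 186, 357] topmid [ 0.5101 -0.3466] z 0.03 651
cake_b 0.62 [214, 270, 239, 296] topmid [ 0.4505 -0.1923] z 0.0308 500
cake_pale 0.84 [259, 324, 290, 352] topmid [ 0.6228 -0.1898] z 0.0297 516
tin 0.95 [200, 397, 248, 452] topmid [ 0.7193 -0.3563] z 0.0538 1999
tape 0.73 [319, 342, 368, 383] topmid [ 0.7442 -0.117 ] z 0.0251 1046
brush 0.6 [348, 230, 354, 255] topmid [0.5582 0.0585] z 0.1024 187
brush 0.57 [359, 147, 429, 172] topmid [0.3446 0.4201] z 0.0212 781
pick 0.89 [96, 287, 116, 353] topm
[... 1529 characters left out ...]
 156, 215] topmid [0.637  0.4237] z 0.0503 1677
{'time_s': 1.3, 'qpos': array([-1.35561136e+00,  2.99883874e-01,  1.52097279e+00,  1.36754380e-05,
        1.32068469e+00, -6.66199946e-02]), 'joint_vel': array([-0.00046734,  0.00031905,  0.00031445, -0.00166396,  0.00166889,
       -0.0005213 ]), 'tau': array([-3.84068551e-05, -5.31662500e+01, -3.52919304e+01,  7.07905577e-02,
        2.12784373e-02,  8.40935002e-06]), 'ee_pos': array([ 0.15294084, -0.52831429,  0.20546595]), 'eef_rot': array([-1.57074426e+00,  9.80560311e-06, -2.85979108e+00]), 'force': array([-0.53516833, -0.64291766,  0.2661667 ]), 'moment': array([ 0.01877183, -0.0182385 ,  0.0589256 ]), 'grip_width': 0.09404353730434806}
```

Run:
```python
import cv2
a=cv2.imread('pics/scene0.png');b=cv2.imread('pics/top0.png')
cv2.imwrite('pics/s0z.png',cv2.resize(a[180:330,270:450],None,fx=4,fy=4,interpolation=2))
cv2.imwrite('pics/t0z.png',cv2.resize(b[180:280,170:350],None,fx=4,fy=4,interpolation=2))
```

```text
(no output)
```

View pics/scene0.png

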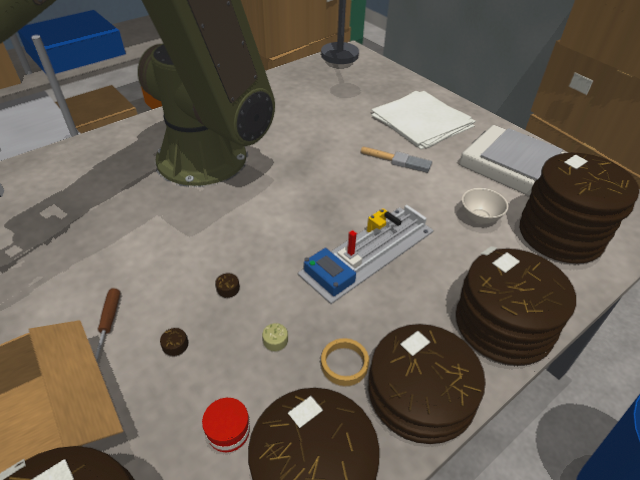

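View pics/s0z.png

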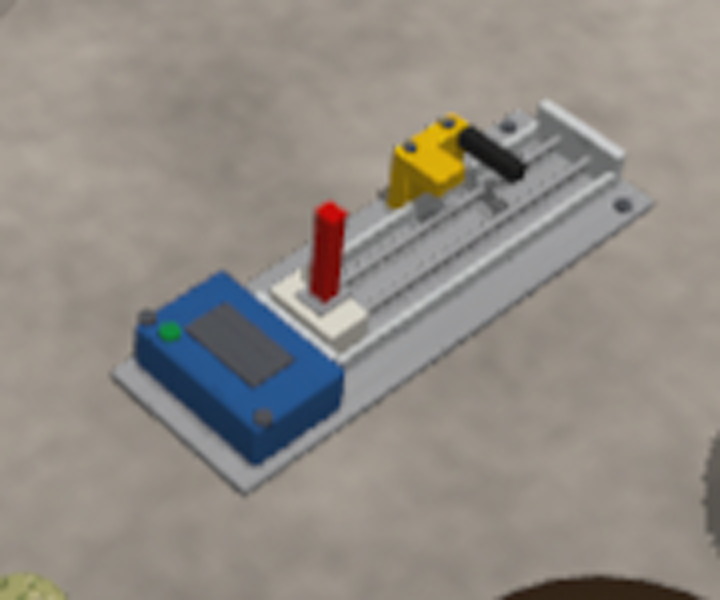

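View pics/t0z.png

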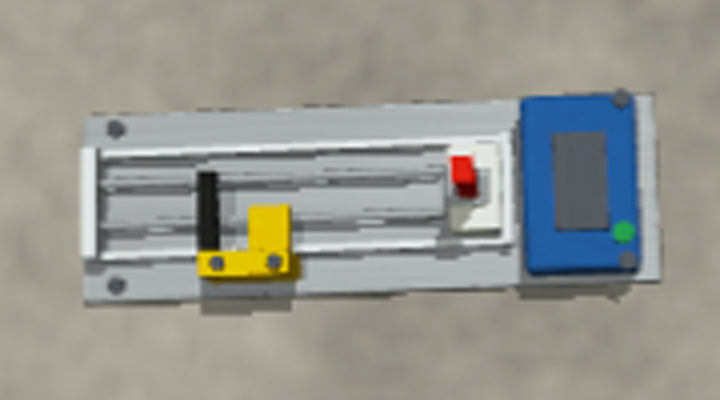

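View pics/top0.png

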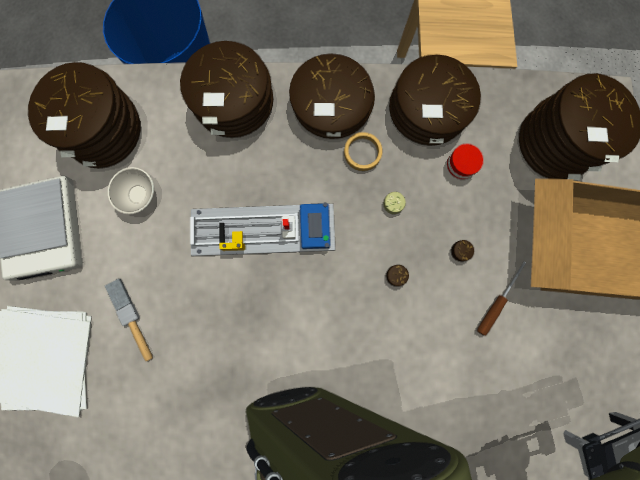

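```bash
cat > fit.py <<'E'
from h import *
for n in('scene','top'):
    c=camera(n); W=cloud(c); hsv=cv2.cvtColor(c['img'],cv2.COLOR_RGB2HSV).astype(int)
    m=max(masks_of('magazine',n),key=lambda m:m['conf'])['mask']
    m=cv2.dilate(m.astype(np.uint8),np.ones((9,9)))>0
    H,S,V=hsv[...,0],hsv[...,1],hsv[...,2]
    def rect(sel,l):
        p=W[sel]; p=p[~np.isnan(p[:,0])][:,:2]*1000
        (cx,cy),(w,h),a=cv2.minAreaRect(p.astype(np.float32)); print(n,l,len(p),np.round([cx,cy,w,h,a],1))
    Z=W[...,2]
    blue=(H>100)&(H<125)&(S>120)&m
    rect(blue&(abs(Z-.042)<.004),'blue top')
    rect(m&(Z>.003)&(Z<.009),'plate')
    rect(m&(Z>.0)&(Z<.06),'all')
    yel=(H>20)&(H<32)&(S>150)&m
    print('yz',np.nanpercentile(Z[yel],[5,50,95]))
    rect(yel&(Z>.048),'yellow top')
    red=((H<6)|(H>174))&(S>150)&m
    rect(red&(Z>.094),'red top')
    white=m&(Z>.031)&(Z<.038)&(S<60)
    rect(white,'follower top')
    blk=m&(V<50)&(Z>.035); rect(blk,'bar')
E
python3 fit.py
```

```text
scene blue top 687 [563.2  -5.   97.6  65.3   3.7]
scene plate 1698 [542.7 132.7 159.  392.8   3.6]
scene all 6651 [541.5 134.2 164.4 397.1   2.9]
yz [0.01497361 0.04356583 0.05551196]
scene yellow top 48 [534.3 178.4  17.5  46.2  16.1]
scene red top 39 [558.7  59.1  12.7  13.1   2.8]
scene follower top 261 [549.  122.2 321.1  71.4  89.4]
scene bar 89 [542.5 202.4  43.4  10.2   4.3]
top blue top 834 [559.   -1.6  98.9  63.8   2.6]
top plate 2762 [554.8 119.6 130.1 353.5   2.9]
top all 7454 [554.  120.9 133.4 357.8   2.9]
yz [0.03307177 0.05329444 0.0563307 ]
top yellow top 209 [523.  184.1  38.3  51.5   3.1]
top red top 39 [556.3  59.9  13.4  10.8   1.2]
top follower top 279 [549.4 123.   66.6 318.3   2.1]
top bar 89 [540.3 205.9  40.8  11.    3.9]
```

```bash
python3 -m jog '404 588 -25 0 0 -13.2 0.3;404 588 -25 0 0 -13.2 0.3;404 588 -25 0 0 -13.2 0.3;404 588 -25 0 0 -13.2 0.3;404 588 -25 0 0 -13.2 0.3;404 588 -25 0 0 -13.2 0.3;404 588 -25 0 0 -13.2 0.3;404 588 -25 0 0 -13.2 0.3;404 588 -25 0 0 -13.2 0.3;404 588 -25 0 0 -13.2 0.3' 20
```

```text
time_s: 2.33
ee_pos: [0.3895, -0.1832, 0.1911]
eef_rot: [-1.57, 0.001, -3.09]
force: [1.0, -0.7, -0.1]
grip_width: 0.066
```

```bash
python3 -m jog '168 243 -11 0 0 0 0.45;168 243 -11 0 0 0 0.45;168 243 -11 0 0 0 0.45;168 243 -11 0 0 0 0.45;168 243 -11 0 0 0 0.45;168 243 -11 0 0 0 0.45;168 243 -11 0 0 0 0.45;168 243 -11 0 0 0 0.45;168 243 -11 0 0 0 0.45;168 243 -11 0 0 0 0.45'
python3 - <<'E'
from h import *
for n in('scene','top'):
    c=camera(n); save(c,n+'1.png'); 
a=cv2.imread('pics/scene1.png')[130:330,250:450];b=cv2.imread('pics/top1.png')[150:350,180:380]
cv2.imwrite('pics/z1.png',cv2.resize(np.hstack([a,b]),None,fx=2,fy=2,interpolation=2))
print(get_obs()['ee_pos'],get_obs()['eef_rot'],get_obs()['force'])
E
```

```text
time_s: 3.17
ee_pos: [0.5571, 0.0595, 0.1798]
eef_rot: [-1.57, -0.0, -3.09]
force: [-0.6, -0.0, -0.2]
grip_width: 0.0517
[0.55700154 0.05859945 0.18030926] [-1.57020991e+00  6.60533272e-04 -3.09155820e+00] [0.047958   0.18080359 0.26741659]
```

View pics/z1.png

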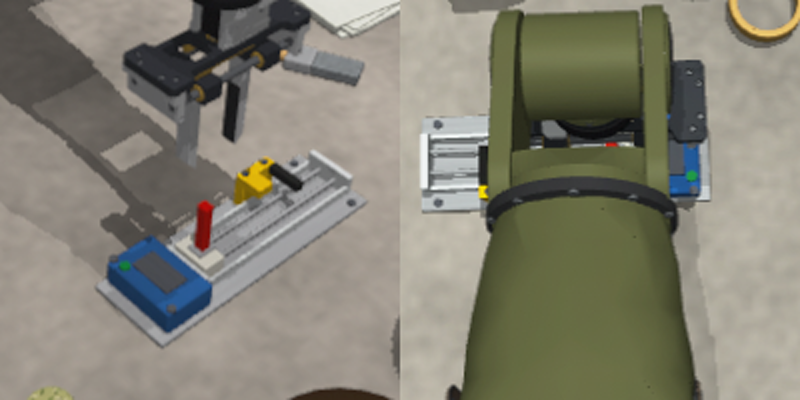

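The gripper hangs over the red handle (scene px about (352,240)), jaws along the track, with the handle between the two fingers. Descending.

```bash
python3 -m jog '0.5 1 -30 0 0 0 0.45;0.5 1 -60 0 0 0 0.45;0.5 1 -80 0 0 0 0.45;0.5 1 -100 0 0 0 0.45;0.5 1 -118 0 0 0 0.45;0.5 1 -118 0 0 0 0.45;0.5 1 -118 0 0 0 0.45'; python3 -m jog '0 0 0 0 0 0 0.7;0 0 0 0 0 0 0.8;0 0 0 0 0 0 0.95;0 0 0 0 0 0 0.95;0 0 0 0 0 0 0.95;0 0 0 0 0 0 0.95;0 0 0 0 0 0 0.95' 20
```

```text
time_s: 3.85
ee_pos: [0.5571, 0.0586, 0.0626]
eef_rot: [-1.57, -0.0, -3.093]
force: [0.1, -0.2, 0.7]
grip_width: 0.0515
time_s: 4.43
ee_pos: [0.5571, 0.0606, 0.063]
eef_rot: [-1.574, 0.0, -3.093]
force: [-0.5, 16.2, 2.4]
grip_width: 0.0118
```

```bash
python3 -m jog '0 5 0 0 0 0 0.95;-0.3 10 0 0 0 0 0.95;-0.5 15 0 0 0 0 0.95;-0.5 15 0 0 0 0 0.95;-0.5 15 0 0 0 0 0.95'
```

```text
time_s: 4.85
ee_pos: [0.5565, 0.0754, 0.063]
eef_rot: [-1.573, 0.0, -3.093]
force: [-1.3, -3.4, 0.4]
grip_width: 0.0117
```

```bash
python3 -m jog '-0.4 10 0 0 0 0 0.95;-0.8 20 0 0 0 0 0.95;-1.3 30 0 0 0 0 0.95;-1.8 40 0 0 0 0 0.95;-2.2 50 0 0 0 0 0.95;-2.6 60 0 0 0 0 0.95;-2.9 67 0 0 0 0 0.95;-2.9 67 0 0 0 0 0.95;-2.9 67 0 0 0 0 0.95' 30
```

```text
time_s: 5.6
ee_pos: [0.5534, 0.142, 0.063]
eef_rot: [-1.572, -0.001, -3.092]
force: [-2.1, -8.1, 2.2]
grip_width: 0.0119
```

```bash
python3 -m jog '-0.2 4 0 0 0 0 0.95;-0.3 8 0 0 0 0 0.95;-0.5 12 0 0 0 0 0.95;-0.7 16 0 0 0 0 0.95;-0.9 20 0 0 0 0 0.95;-0.9 20 0 0 0 0 0.95'; python3 -m jog '-0.2 4 0 0 0 0 0.95;-0.4 8 0 0 0 0 0.95;-0.5 11 0 0 0 0 0.95;-0.7 14 0 0 0 0 0.95;-0.7 14 0 0 0 0 0.95'
```

```text
time_s: 6.1
ee_pos: [0.5525, 0.1614, 0.063]
eef_rot: [-1.57, -0.001, -3.092]
force: [-1.4, -8.8, 1.4]
grip_width: 0.0119
time_s: 6.52
ee_pos: [0.5518, 0.1747, 0.0629]
eef_rot: [-1.569, -0.001, -3.092]
force: [-0.6, -9.3, 1.9]
grip_width: 0.0118
```

```bash
python3 -m jog '-0.0 3 0 0 0 0 0.95;-0.1 6 0 0 0 0 0.95;-0.2 9 0 0 0 0 0.95;-0.3 11 0 0 0 0 0.95;-0.3 11 0 0 0 0 0.95'; python3 -m jog '0 1.5 0 0 0 0 0.95;-0.1 3 0 0 0 0 0.95;-0.1 3 0 0 0 0 0.95'
```

```text
time_s: 6.93
ee_pos: [0.5514, 0.1847, 0.0629]
eef_rot: [-1.567, -0.002, -3.093]
force: [-2.8, -10.2, 2.6]
grip_width: 0.0116
time_s: 7.18
ee_pos: [0.5513, 0.1867, 0.0629]
eef_rot: [-1.566, -0.003, -3.093]
force: [-1.5, -9.7, 3.3]
grip_width: 0.0118
```

```bash
python3 -m jog '0 1.5 0 0 0 0 0.95;-0.1 2 0 0 0 0 0.95;-0.1 2 0 0 0 0 0.95'
```

```text
time_s: 7.43
ee_pos: [0.5513, 0.1875, 0.0629]
eef_rot: [-1.564, -0.003, -3.094]
force: [-1.4, -10.7, 1.0]
grip_width: 0.0115
```

```bash
python3 -m jog '0 2 0 0 0 0 0.95;-0.1 3 0 0 0 0 0.95;-0.1 3 0 0 0 0 0.95'
```

```text
time_s: 7.68
ee_pos: [0.5512, 0.1895, 0.0629]
eef_rot: [-1.563, -0.004, -3.094]
force: [-1.2, -10.1, 1.6]
grip_width: 0.0118
```

```bash
python3 -m jog '0 2 0 0 0 0 0.95;-0.1 3 0 0 0 0 0.95;-0.1 3 0 0 0 0 0.95'
```

```text
time_s: 7.93
ee_pos: [0.5511, 0.1914, 0.0629]
eef_rot: [-1.561, -0.004, -3.095]
force: [-1.6, -10.5, 2.6]
grip_width: 0.012
```

```bash
python3 -m jog '0 1.5 0 0.2 0 0 0.95;-0.1 2.5 0 0.3 0 0 0.95;-0.1 2.5 0 0.3 0 0 0.95'
```

```text
time_s: 8.18
ee_pos: [0.5511, 0.1928, 0.0628]
eef_rot: [-1.565, -0.005, -3.095]
force: [-1.9, -10.9, 2.0]
grip_width: 0.012
```

```bash
python3 -m jog '0 1.5 0 0.2 0 0 0.95;-0.1 2.5 0 0.3 0 0 0.95;-0.1 2.5 0 0.3 0 0 0.95'
```

```text
time_s: 8.43
ee_pos: [0.551, 0.194, 0.0629]
eef_rot: [-1.569, -0.005, -3.095]
force: [-2.2, -10.2, 3.6]
grip_width: 0.0118
```

```bash
python3 -m jog '0 1.5 0 0 0 0 0.95;-0.1 2.5 0 0 0 0 0.95;-0.1 2.5 0 0 0 0 0.95'
```

```text
time_s: 8.68
ee_pos: [0.551, 0.1953, 0.0629]
eef_rot: [-1.567, -0.005, -3.096]
force: [-2.4, -10.6, 1.6]
grip_width: 0.0116
```

```bash
python3 -m jog '0 1.5 0 0 0 0 0.95;-0.1 2.5 0 0 0 0 0.95;-0.1 2.5 0 0 0 0 0.95'
```

```text
time_s: 8.93
ee_pos: [0.551, 0.1958, 0.0629]
eef_rot: [-1.564, -0.006, -3.096]
force: [-1.4, -16.6, 2.5]
grip_width: 0.0117
```

Stop felt (y force -10.6 to -16.6 N at TCP y = 195.8 mm). Backing off 3.5 mm, then sliding over.

```bash
python3 -m jog '0.1 -2 0 0 0 0 0.95;0.2 -3.0 0 0 0 0 0.95;0.2 -3.0 0 0 0 0 0.95'
```

```text
time_s: 9.18
ee_pos: [0.5512, 0.1914, 0.0629]
eef_rot: [-1.562, -0.007, -3.097]
force: [-2.8, -11.6, 2.4]
grip_width: 0.0118
```

```bash
python3 -m jog '-2 0 0 0 0 0 0.95;-4 -0.1 0 0 0 0 0.95;-6 -0.2 0 0 0 0 0.95;-6 -0.2 0 0 0 0 0.95'
```

```text
time_s: 9.52
ee_pos: [0.5454, 0.19, 0.0628]
eef_rot: [-1.561, -0.006, -3.098]
force: [1.0, -10.6, 0.3]
grip_width: 0.0118
```

```bash
python3 -m jog '-2 2 0 0.2 0 0 0.95;-4 2 0 0.3 0 0 0.95;-6 2 0 0.3 0 0 0.95;-7 2 0 0.3 0 0 0.95;-7 2 0 0.3 0 0 0.95'
```

```text
time_s: 9.93
ee_pos: [0.5386, 0.1908, 0.0629]
eef_rot: [-1.565, -0.006, -3.098]
force: [0.7, -10.9, 0.7]
grip_width: 0.012
```

```bash
python3 -m jog '-1.5 1 0 0 0 0 0.95;-3 1 0 0 0 0 0.95;-3 1 0 0 0 0 0.95'
```

```text
time_s: 10.18
ee_pos: [0.5358, 0.1906, 0.0629]
eef_rot: [-1.563, -0.005, -3.098]
force: [1.0, -10.2, 1.0]
grip_width: 0.012
```

```bash
python3 -m jog '-1 0.5 0 0 0 0 0.95;-2 0.5 0 0 0 0 0.95;-2 0.5 0 0 0 0 0.95'
```

```text
time_s: 10.43
ee_pos: [0.5347, 0.19, 0.0629]
eef_rot: [-1.562, -0.003, -3.099]
force: [6.6, -10.3, -3.2]
grip_width: 0.0116
```

```bash
python3 -m jog '0.5 -1 0 0 0 0 0.95;0.5 -1.5 0 0 0 0 0.95;0.5 -1.5 0 0 0 0 0.95'
```

```text
time_s: 10.68
ee_pos: [0.5355, 0.188, 0.0629]
eef_rot: [-1.562, -0.003, -3.099]
force: [1.8, -7.1, -1.2]
grip_width: 0.0117
```

```bash
python3 -m jog '0.2 -1 0 0 0 0 0.95;0.3 -1 0 0 0 0 0.95'
```

```text
time_s: 10.85
ee_pos: [0.5355, 0.1878, 0.0629]
eef_rot: [-1.564, -0.003, -3.099]
force: [-2.7, 3.4, -0.6]
grip_width: 0.012
```

```bash
python3 -m jog '0 0 0 0 0 0 0.6;0 0 0 0 0 0 0.5;0 0 0 0 0 0 0.5;0 0 0 0 0 0 0.5;0 0 0 0 0 0 0.5'; python3 -m jog '0 0 30 0 0 0 0.5;0 0 60 0 0 0 0.5;0 -20 90 0 0 0 0.3;0 -60 90 0 0 0 0.2;0 -100 90 0 0 0 0.2;0 -140 90 0 0 0 0.2;0 -180 90 0 0 0 0.2;0 -220 90 0 0 0 0.2;0 -260 90 0 0 0 0.2;0 -300 90 0 0 0 0.2'
```

```text
time_s: 11.27
ee_pos: [0.5356, 0.1878, 0.0629]
eef_rot: [-1.564, -0.003, -3.099]
force: [0.2, 0.6, 0.6]
grip_width: 0.0421
time_s: 12.1
ee_pos: [0.5352, -0.1142, 0.1531]
eef_rot: [-1.563, -0.003, -3.099]
force: [0.9, 0.1, -0.5]
grip_width: 0.0751
```

```bash
python3 fit.py
python3 - <<'E'
from h import *
for n in('scene','top'):
    c=camera(n); save(c,n+'2.png'); W=cloud(c)
    for t in ['cake_a','cake_pale']:
        for m in masks_of(t,n)[:2]:
            w=W[m['mask']]; w=w[w[:,2]>.024]; 
            print(n,t,m['conf'],m['extent'],np.round((w[:,:2].min(0)+w[:,:2].max(0))/2,4),np.ptp(w,axis=0))
print(get_obs()['qpos'],get_obs()['time_s'])
a=cv2.imread('pics/scene2.png')[130:330,250:450];b=cv2.imread('pics/top2.png')[150:350,180:380]
cv2.imwrite('pics/z2.png',cv2.resize(np.hstack([a,b]),None,fx=2,fy=2,interpolation=2))
E
```

```text
scene blue top 677 [563.6  -4.7  97.3  65.8   3.3]
scene plate 1753 [543.5 130.7 164.5 386.4   4.7]
scene all 6792 [532.  134.1 184.6 393.7   3. ]
yz [0.01856121 0.04937159 0.05600144]
scene yellow top 84 [527.8 181.5  21.6  52.7  35.7]
scene red top 34 [536.7 185.3  13.4  11.2   3.9]
scene follower top 223 [545.8 123.  319.8  64.   89.6]
scene bar 56 [549.7 202.6  28.9  11.3   9.7]
scene cake_a 0.72 [160.8, 328.8, 185.8, 359.0] [ 0.5105 -0.3475] [0.0474867  0.04630232 0.00804404]
scene cake_a 0.59 [212.9, 270.6, 240.8, 298.8] [ 0.4517 -0.1928] [0.05029929 0.04804712 0.00914267]
scene cake_pale 0.86 [258.8, 322.4, 291.6, 351.1] [ 0.621  -0.1888] [0.0466482  0.0469356  0.00791336]
top cake_a 0.58 [450.7, 238.1, 473.6, 259.0] [ 0.5057 -0.3433] [0.04839954 0.04728271 0.01014928]
top cake_a 0.41 [221.6, 227.6, 232.5, 240.8] [0.5334 0.1891] [0.01436523 0.01647014 0.06828776]
[-0.26766266  0.34252401  1.59133876 -0.00843265  1.20869329  1.26241433] 12.6Traceback (most recent call last):
  File "fit.py", line 4, in <module>
    m=max(masks_of('magazine',n),key=lambda m:m['conf'])['mask']
      ~~~^^^^^^^^^^^^^^^^^^^^^^^^^^^^^^^^^^^^^^^^^^^^^^^
ValueError: max() iterable argument is empty
```

View pics/z2.png

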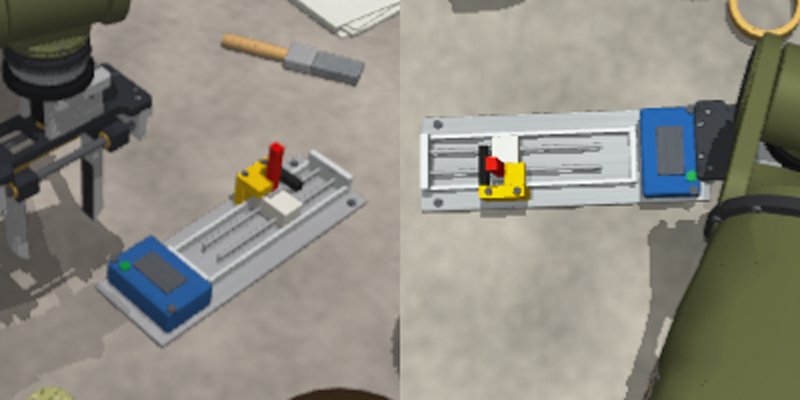

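```bash
cat > ov.py <<'E'
from h import *
import sys
th=np.radians(2.93); X=np.array([-np.sin(th),np.cos(th),0]);Y=np.array([-np.cos(th),-np.sin(th),0]);O=np.array([.5584,.043,0])
def w(x,y,z): return O+X*x/1e3+Y*y/1e3+np.array([0,0,z/1e3])
if __name__=='__main__':
  out=[]
  for n,off,(r0,c0) in(('scene',(1.25,-1.3),(195,290)),('top',(-1.25,1.3),(190,185))):
    c=dict(img=cv2.imread('pics/%s2.png'%n)); cc=camera(n); 
    im=cv2.resize(c['img'][r0:r0+110,c0:c0+160],None,fx=5,fy=5,interpolation=2)
    o=np.array([off[0]/1e3,off[1]/1e3,0])
    for L,col in (([(0,27.5,20),(110,27.5,20)],(0,255,0)),([(0,-27.5,20),(110,-27.5,20)],(0,255,0)),([(0,31.5,20),(110,31.5,20)],(255,0,255)),([(0,-31.5,20),(110,-31.5,20)],(255,0,255)),([(0,-27.5,28),(0,27.5,28)],(0,255,255)),([(-12,-49,42),(-12,49,42)],(0,0,255)),([(-78,-49,42),(-78,49,42)],(0,0,255))):
        p=(proj(cc,np.array([w(*q)+o for q in L]))-[c0,r0]+.5)*5
        cv2.line(im,*[tuple(int(v) for v in q) for q in p],col,1)
    cv2.imwrite('pics/ov_%s.png'%n,im)
E
python3 ov.py
```

```text
(no output)
```

View pics/ov_scene.png

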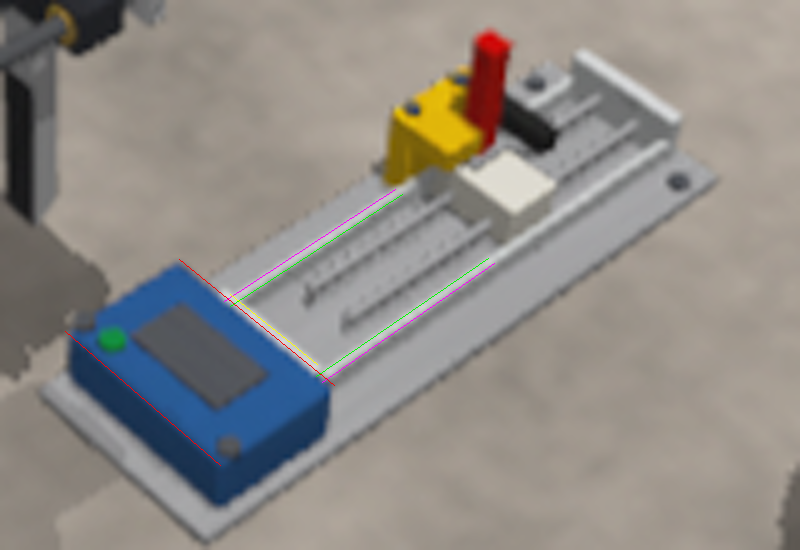

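View pics/ov_top.png

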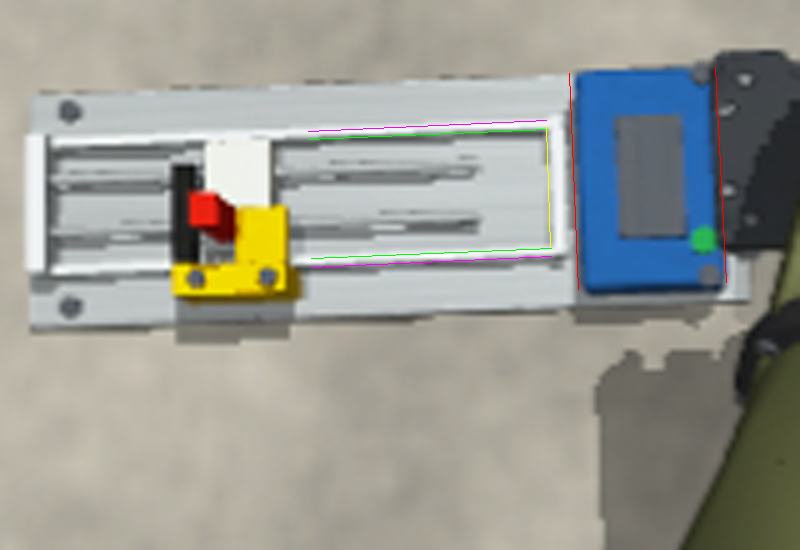

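```bash
python3 -m jog '-85.5 -77 -40 0 0 90.5 0.05;-85.5 -77 -40 0 0 90.5 0.05;-85.5 -77 -40 0 0 90.5 0.05;-85.5 -77 -40 0 0 90.5 0.05;-85.5 -77 -40 0 0 90.5 0.05;-85.5 -77 -40 0 0 90.5 0.05;-85.5 -77 -40 0 0 90.5 0.05;-85.5 -77 -40 0 0 90.5 0.05;-85.5 -77 -40 0 0 90.5 0.05;-85.5 -77 -40 0 0 90.5 0.05'
```

```text
time_s: 13.53
ee_pos: [0.4503, -0.1883, 0.113]
eef_rot: [-1.563, -0.003, -1.86]
force: [0.2, -0.6, -0.3]
grip_width: 0.0896
```

```bash
python3 -m jog '-0.8 -2.7 -30 0 0.4 19.5 0.05;-0.8 -2.7 -30 0 0.4 19.5 0.05;-0.8 -2.7 -30 0 0.4 19.5 0.05;-0.8 -2.7 -30 0 0.4 19.5 0.05'; python3 -m jog '0 0 -30 0 0 0 0.05;0 0 -55 0 0 0 0.05;0 0 -68 0 0 0 0.05;0 0 -71 0 0 0 0.05;0 0 -71 0 0 0 0.05'
```

```text
time_s: 13.87
ee_pos: [0.4495, -0.1907, 0.0828]
eef_rot: [-1.571, -0.004, -1.515]
force: [-0.7, -0.8, 0.1]
grip_width: 0.0889
time_s: 14.28
ee_pos: [0.4494, -0.1905, 0.0115]
eef_rot: [-1.572, -0.003, -1.517]
force: [0.0, -0.0, -0.1]
grip_width: 0.0893
```

```bash
python3 -m jog '0 0 0 0 0 0 0.3;0 0 0 0 0 0 0.45;0 0 0 0 0 0 0.5;0 0 0 0 0 0 0.55;0 0 0 0 0 0 0.6;0 0 0 0 0 0 0.6;0 0 0 0 0 0 0.6;0 0 0 0 0 0 0.6' 10
```

```text
time_s: 14.95
ee_pos: [0.4494, -0.1905, 0.0117]
eef_rot: [-1.572, -0.004, -1.517]
force: [-0.2, 1.2, 3.5]
grip_width: 0.0499
```

```bash
python3 -m jog '0 0 25 0 0 0 0.6;0 0 50 0 0 0 0.6;10 25 75 0 0 0 0.6;25 60 80 0 0 0 0.6;40 97 80 0 0 0 0.6;55 134 80 0 0 0 0.6;70 171 80 0 0 0 0.6;85 208 80 0 0 0 0.6;98 240 80 0 0 0 0.6;105 257 80 0 0 0 0.6' 12;  python3 -m jog '2.5 7 0 0 0 0 0.6;2.5 7 0 0 0 0 0.6;2.5 7 0 0 0 0 0.6'
```

```text
time_s: 15.78
ee_pos: [0.5551, 0.0699, 0.0916]
eef_rot: [-1.571, -0.003, -1.515]
force: [0.2, -0.7, 0.1]
grip_width: 0.0494
time_s: 16.03
ee_pos: [0.5572, 0.0764, 0.0913]
eef_rot: [-1.572, -0.003, -1.515]
force: [0.5, -0.6, -0.7]
grip_width: 0.0497
```

```bash
python3 -m jog '-0.5 0 -25 0 0 0 0.6;-0.5 0 -45 0 0 0 0.6;-0.5 0 -54 0 0 0 0.6;-0.5 0 -54 0 0 0 0.6'
python3 - <<'E'
from h import *
import ov
c=camera('scene'); save(c,'scene3.png')
im=c['img'][180:320,280:440,::-1]
cv2.imwrite('pics/z3.png',cv2.resize(im,None,fx=4,fy=4,interpolation=2))
E
```

```text
time_s: 16.37
ee_pos: [0.5555, 0.075, 0.0355]
eef_rot: [-1.575, -0.004, -1.516]
force: [-0.5, -0.7, -0.5]
grip_width: 0.05
```

View pics/z3.png

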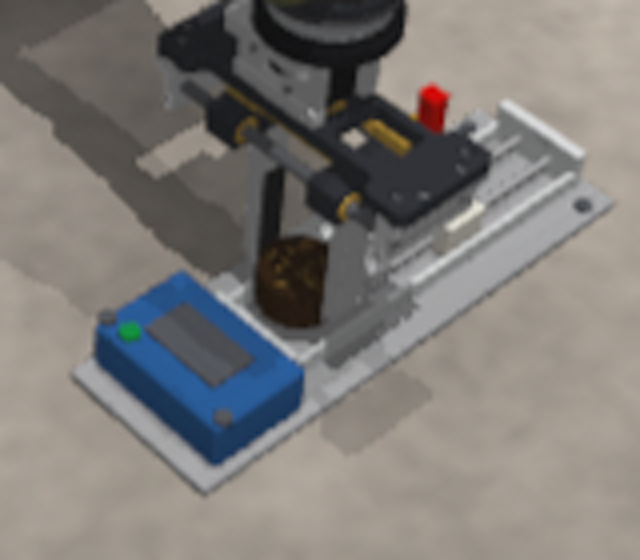

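The cake hangs between the fingers over the channel near the end stop (zoom px (290,280)); fingers straddle the walls. Lowering with feel.

```bash
python3 -m jog '1 0 -2 0 0 0 0.6;1.2 0 -4 0 0 0 0.6;1.2 0 -6 0 0 0 0.6;1.2 0 -6 0 0 0 0.6'
```

```text
time_s: 16.75
ee_pos: [0.5576, 0.0753, 0.0312]
eef_rot: [-1.573, -0.003, -1.516]
force: [-0.2, -0.1, -0.5]
grip_width: 0.0498
```

```bash
python3 -m jog '0 0 -3 0 0 0 0.6;0 0 -6 0 0 0 0.6;0 0 -7 0 0 0 0.6;0 0 -7 0 0 0 0.6'
```

```text
time_s: 17.08
ee_pos: [0.5574, 0.0753, 0.0238]
eef_rot: [-1.574, -0.003, -1.516]
force: [-0.3, 1.0, -0.1]
grip_width: 0.0497
```

```bash
python3 -m jog '-0.4 0 -1 0 0 0 0.6;-0.4 0 -2 0 0 0 0.6;-0.4 0 -2 0 0 0 0.6'; python3 -m jog '0 0 0 0 0 0 0.42;0 0 0 0 0 0 0.38;0 0 0 0 0 0 0.38;0 0 0 0 0 0 0.38;0 0 0 0 0 0 0.38'
```

```text
time_s: 17.33
ee_pos: [0.5569, 0.0753, 0.0216]
eef_rot: [-1.574, -0.003, -1.516]
force: [-0.5, 0.8, -0.9]
grip_width: 0.0496
time_s: 17.75
ee_pos: [0.5569, 0.0753, 0.0217]
eef_rot: [-1.574, -0.003, -1.516]
force: [-1.0, 0.2, -0.2]
grip_width: 0.0583
```

Lift and go to the far cake (508, -345).

```bash
python3 -m jog '0 0 30 0 0 0 0.35;0 0 60 0 0 0 0.3;-2 -20 75 0 0 0 0.2;-6 -60 80 0 0 0 0.1;-12 -100 80 0 0 0 0.05;-18 -140 80 0 0 0 0.05;-23 -180 80 0 0 0 0.05;-28 -220 80 0 0 0 0.05;-33 -260 80 0 0 0 0.05;-38 -300 80 0 0 0 0.05'
python3 - <<'E'
from h import *
for n in('scene','top'):
    c=camera(n); save(c,n+'4.png'); W=cloud(c)
    for m in masks_of('cake_a',n)[:3]:
        w=W[m['mask']]; zz=np.nanpercentile(w[:,2],95); w=w[w[:,2]>zz-.006]; 
        print(n,m['conf'],m['extent'],np.round((w[:,:2].min(0)+w[:,:2].max(0))/2,4),np.ptp(w,axis=0),zz)
a=cv2.imread('pics/scene4.png')[130:330,250:450];b=cv2.imread('pics/top4.png')[150:350,180:380]
cv2.imwrite('pics/z4.png',cv2.resize(np.hstack([a,b]),None,fx=2,fy=2,interpolation=2))
E
```

```text
time_s: 18.58
ee_pos: [0.5184, -0.2266, 0.1019]
eef_rot: [-1.574, -0.004, -1.516]
force: [0.5, 0.4, -0.5]
grip_width: 0.0896
scene 0.78 [341.2, 240.8, 364.1, 267.4] [0.5576 0.0714] [0.04870909 0.0467114  0.00908143] 0.038373520346040406
scene 0.64 [162.8, 328.6, 187.7, 356.8] [ 0.5099 -0.346 ] [0.05037045 0.04842159 0.00801064] 0.02939566026358804
top 0.57 [268.0, 217.6, 290.8, 239.8] [0.5565 0.0728] [0.04854233 0.04744884 0.00968244] 0.03860226858572621
```

View pics/z4.png

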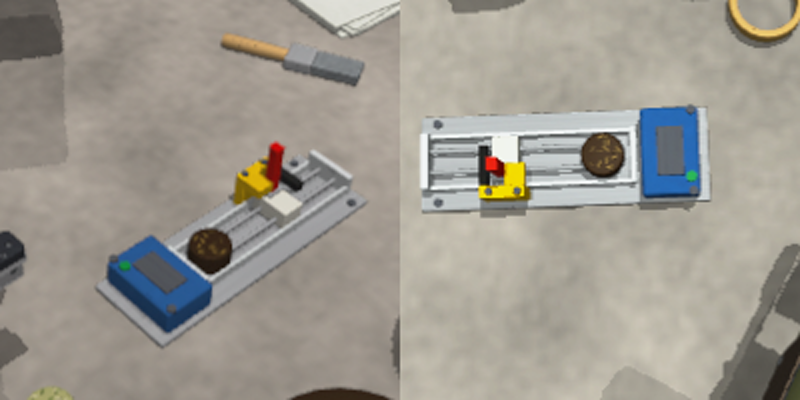

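Cake 1 lies in the channel by the end stop (top view zoom (602,153)), top at about 36-38 mm, flat. Next cake.

```bash
python3 -m jog '-4 -40 -5 0 0 0 0.05;-7 -80 -20 0 0 0 0.05;-10.4 -118.5 -30 0 0 0 0.05;-10.4 -118.5 -40 0 0 0 0.05;-10.4 -118.5 -50 0 0 0 0.05;-10.4 -118.5 -50 0 0 0 0.05'
```

```text
time_s: 19.28
ee_pos: [0.5079, -0.3416, 0.0493]
eef_rot: [-1.577, -0.001, -1.517]
force: [-0.5, 0.1, -0.3]
grip_width: 0.0893
```

```bash
python3 -m jog '0 -3.4 -15 0 0 0 0.05;0 -3.4 -30 0 0 0 0.05;0 -3.4 -36 0 0 0 0.05;0 -3.4 -38 0 0 0 0.05;0 -3.4 -38 0 0 0 0.05'
```

```text
time_s: 19.7
ee_pos: [0.5083, -0.3441, 0.0116]
eef_rot: [-1.577, -0.001, -1.515]
force: [1.1, 0.5, 0.0]
grip_width: 0.0892
```

```bash
python3 -m jog '0 0 0 0 0 0 0.3;0 0 0 0 0 0 0.45;0 0 0 0 0 0 0.5;0 0 0 0 0 0 0.55;0 0 0 0 0 0 0.6;0 0 0 0 0 0 0.6;0 0 0 0 0 0 0.6;0 0 0 0 0 0 0.6' 10
```

```text
time_s: 20.37
ee_pos: [0.5083, -0.3441, 0.0117]
eef_rot: [-1.577, -0.001, -1.515]
force: [-0.6, -0.1, 0.8]
grip_width: 0.0499
```

```bash
python3 -m jog '0 0 25 0 0 0 0.6;0 0 50 0 0 0 0.6;3 30 75 0 0 0 0.6;6 65 80 0 0 0 0.6;10 105 80 0 0 0 0.6;14 145 80 0 0 0 0.6;18 185 80 0 0 0 0.6;22 225 80 0 0 0 0.6;26 265 80 0 0 0 0.6;30 305 80 0 0 0 0.6' 12;  python3 -m jog '4 40 0 0 0 0 0.6;8 80 0 0 0 0 0.6;12 120 0 0 0 0 0.6;15 150 0 0 0 0 0.6;16 165 0 0 0 0 0.6;16.5 170 0 0 0 0 0.6;16.5 170 0 0 0 0 0.6'
```

```text
time_s: 21.2
ee_pos: [0.5381, -0.0372, 0.0918]
eef_rot: [-1.576, -0.001, -1.516]
force: [0.8, -0.3, -0.4]
grip_width: 0.0494
time_s: 21.78
ee_pos: [0.5545, 0.1334, 0.0916]
eef_rot: [-1.577, -0.001, -1.514]
force: [-0.5, -0.1, -1.1]
grip_width: 0.0496
```

```bash
python3 -m jog '-0.5 -2.5 -25 0 0 0 0.6;-0.5 -2.5 -45 0 0 0 0.6;-0.5 -2.5 -56 0 0 0 0.6;-0.5 -2.5 -56 0 0 0 0.6;-0.5 -2.5 -56 0 0 0 0.6'
```

```text
time_s: 22.2
ee_pos: [0.5541, 0.1301, 0.0359]
eef_rot: [-1.577, -0.001, -1.515]
force: [0.1, 0.3, 0.4]
grip_width: 0.0497
```

```bash
python3 -m jog '0.1 0 -3 0 0 0 0.6;0.1 0 -6 0 0 0 0.6;0.1 0 -9 0 0 0 0.6;0.1 0 -12 0 0 0 0.6;0.1 0 -12 0 0 0 0.6'
```

```text
time_s: 22.62
ee_pos: [0.554, 0.1301, 0.0234]
eef_rot: [-1.578, -0.001, -1.515]
force: [0.1, 0.1, -1.2]
grip_width: 0.0497
```

```bash
python3 -m jog '0 0 -1 0 0 0 0.6;0 0 -2 0 0 0 0.6;0 0 -2 0 0 0 0.6'; python3 -m jog '0 0 0 0 0 0 0.42;0 0 0 0 0 0 0.38;0 0 0 0 0 0 0.38;0 0 0 0 0 0 0.38;0 0 0 0 0 0 0.38'
```

```text
time_s: 22.87
ee_pos: [0.5539, 0.1301, 0.0213]
eef_rot: [-1.578, -0.001, -1.515]
force: [0.0, 0.3, 0.2]
grip_width: 0.0498
time_s: 23.28
ee_pos: [0.554, 0.1301, 0.0213]
eef_rot: [-1.578, -0.001, -1.515]
force: [0.7, -0.5, -0.8]
grip_width: 0.0585
```

```bash
python3 -m jog '0 0 30 0 0 0 0.35;0 0 65 0 0 0 0.35;0 0 100 0 0 0 0.4;0 -30 130 0 0 -7 0.4;0 -65 130 0 0 -14 0.45;0 -105 130 0 0 -21 0.45;0 -145 130 0 0 -28 0.45;0 -185 130 0 0 -35 0.45;0 -215 130 0 0 -42 0.45;0 -240 130 0 0 -49 0.45'
python3 - <<'E'
from h import *
for n in('scene','top'):
    c=camera(n); save(c,n+'5.png'); W=cloud(c)
    for m in masks_of('cake_a',n)[:3]:
        w=W[m['mask']]; zz=np.nanpercentile(w[:,2],95); w=w[w[:,2]>zz-.006]; 
        print(n,m['conf'],m['extent'],np.round((w[:,:2].min(0)+w[:,:2].max(0))/2,4),np.ptp(w,axis=0),zz)
a=cv2.imread('pics/scene5.png')[130:330,250:450];b=cv2.imread('pics/top5.png')[150:350,180:380]
cv2.imwrite('pics/z5.png',cv2.resize(np.hstack([a,b]),None,fx=2,fy=2,interpolation=2))
E
```

```text
time_s: 24.12
ee_pos: [0.5536, -0.1124, 0.1515]
eef_rot: [-1.578, -0.001, -2.378]
force: [-0.4, 0.4, 0.7]
grip_width: 0.0518
scene 0.95 [361.3, 231.0, 382.9, 255.7] [0.5546 0.1262] [0.04909654 0.05154671 0.00786965] 0.03872902171142004
scene 0.87 [338.0, 242.3, 365.3, 265.5] [0.5581 0.0729] [0.04891423 0.04913762 0.00813657] 0.03830866541128884
top 0.7 [268.8, 216.6, 293.8, 234.7] [0.5554 0.0729] [0.04592093 0.04760206 0.01094299] 0.038489467043812654
top 0.51 [478.2, 262.4, 525.5, 336.6] [ 0.3596 -0.4114] [0.08794924 0.06857118 0.00891167] 0.026990732036491636
```

View pics/z5.png

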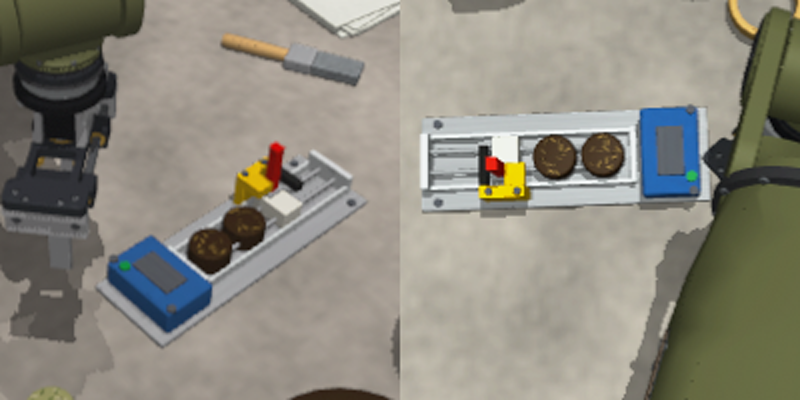

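Both dark cakes lie flat in the channel (top zoom (602,153), (554,156)), follower parked behind the tooth. Returning to the handle.

```bash
python3 -m jog '-3 40 0 0 0 -7 0.45;-6 80 0 0 0 -14 0.45;-9 120 0 0 0 -21 0.45;-12 160 0 0 0 -28 0.45;-14 200 0 0 0 -35 0.45;-16 240 0 0 0 -40.8 0.45;-18 280 0 -0.4 0 -40.8 0.45;-18 300 0 -0.4 0 -40.8 0.45;-18 300 0 -0.4 0 -40.8 0.45;-18 300 0 -0.4 0 -40.8 0.45'
```

```text
time_s: 25.15
ee_pos: [0.535, 0.1925, 0.1511]
eef_rot: [-1.572, -0.004, -3.075]
force: [0.7, 0.2, -0.4]
grip_width: 0.0516
```

```bash
python3 -m jog '0.3 -4.2 -10 0 0 -0.9 0.45;0.3 -4.2 -35 0 0 -0.9 0.45;0.3 -4.2 -60 0 0 -0.9 0.45;0.3 -4.2 -80 0 0 -0.9 0.45;0.3 -4.2 -88 0 0 -0.9 0.45;0.3 -4.2 -88 0 0 -0.9 0.45;0.3 -4.2 -88 0 0 -0.9 0.45'
```

```text
time_s: 25.73
ee_pos: [0.5355, 0.1877, 0.0635]
eef_rot: [-1.572, -0.004, -3.092]
force: [0.2, -0.6, 0.3]
grip_width: 0.0519
```

```bash
python3 -m jog '0 0 0 0 0 0 0.7;0 0 0 0 0 0 0.8;0 0 0 0 0 0 0.95;0 0 0 0 0 0 0.95;0 0 0 0 0 0 0.95;0 0 0 0 0 0 0.95;0 0 0 0 0 0 0.95' 20
```

```text
time_s: 26.32
ee_pos: [0.5355, 0.1879, 0.0637]
eef_rot: [-1.572, -0.004, -3.092]
force: [0.5, 1.9, 0.9]
grip_width: 0.012
```

Now pull off the tooth by about 3 mm.

```bash
python3 -m jog '0 2 0 0 0 0 0.95;0 3.5 0 0 0 0 0.95;0 4 0 0 0 0 0.95;0 4 0 0 0 0 0.95' 30
```

```text
time_s: 26.65
ee_pos: [0.5355, 0.1906, 0.0637]
eef_rot: [-1.57, -0.004, -3.092]
force: [-0.8, -10.1, 3.4]
grip_width: 0.0117
```

```bash
python3 -m jog '2 1.5 0 0 0 0 0.95;4 1.6 0 0 0 0 0.95;6 1.7 0 0 0 0 0.95;6 1.7 0 0 0 0 0.95'
```

```text
time_s: 26.98
ee_pos: [0.5418, 0.191, 0.0636]
eef_rot: [-1.567, -0.005, -3.092]
force: [1.0, -10.3, 2.2]
grip_width: 0.0117
```

```bash
python3 -m jog '2 1.5 0 0 0 0 0.95;4 1.7 0 0 0 0 0.95;6 1.8 0 0 0 0 0.95;7 1.8 0 0 0 0 0.95;7 1.8 0 0 0 0 0.95'
```

```text
time_s: 27.4
ee_pos: [0.5492, 0.1915, 0.0636]
eef_rot: [-1.565, -0.005, -3.092]
force: [0.4, -10.2, 1.7]
grip_width: 0.0117
```

```bash
python3 -m jog '2 1.5 0 0 0 0 0.95;3.5 1.5 0 0 0 0 0.95;3.5 1.5 0 0 0 0 0.95'
```

```text
time_s: 27.65
ee_pos: [0.5515, 0.1916, 0.0635]
eef_rot: [-1.563, -0.009, -3.093]
force: [-10.4, -10.9, 8.4]
grip_width: 0.0118
```

```bash
python3 -m jog '-0.5 -2 0 0 0 0 0.95;-0.4 -4 0 0 0 0 0.95;-0.2 -7 0 0 0 0 0.95;-0.1 -10 0 0 0 0 0.95;0.1 -13 0 0 0 0 0.95;0.1 -13 0 0 0 0 0.95'
```

```text
time_s: 28.15
ee_pos: [0.5517, 0.177, 0.0636]
eef_rot: [-1.561, -0.009, -3.094]
force: [-0.6, -11.1, 2.4]
grip_width: 0.0121
```

```bash
python3 -m jog '0.3 -2 0 0 0 0 0.95;0.6 -4 0 0 0 0 0.95;0.8 -6 0 0 0 0 0.95;0.9 -8 0 0 0 0 0.95;0.9 -8 0 0 0 0 0.95'
```

```text
time_s: 28.57
ee_pos: [0.5523, 0.1677, 0.0635]
eef_rot: [-1.559, -0.011, -3.094]
force: [-4.8, -9.3, 3.3]
grip_width: 0.0117
```

```bash
python3 -m jog '0.1 -1.5 0 -0.2 0 0 0.95;0.2 -2.5 0 -0.3 0 0 0.95;0.2 -2.5 0 -0.3 0 0 0.95'
```

```text
time_s: 28.82
ee_pos: [0.5524, 0.1641, 0.0635]
eef_rot: [-1.553, -0.012, -3.095]
force: [-2.8, -9.9, 2.3]
grip_width: 0.0118
```

```bash
python3 -m jog '0.1 -1 0 0.2 0 0 0.95;0.1 -1.5 0 0.4 0 0 0.95;0.1 -1.5 0 0.4 0 0 0.95'
```

```text
time_s: 29.07
ee_pos: [0.5525, 0.1616, 0.0636]
eef_rot: [-1.559, -0.012, -3.095]
force: [-1.6, -7.6, 1.6]
grip_width: 0.0122
```

```bash
python3 -m jog '0.1 -1 0 0.2 0 0 0.95;0.1 -1.5 0 0.4 0 0 0.95;0.1 -1.5 0 0.4 0 0 0.95'
```

```text
time_s: 29.32
ee_pos: [0.5525, 0.1608, 0.0637]
eef_rot: [-1.567, -0.011, -3.095]
force: [-1.8, 4.5, 0.9]
grip_width: 0.0119
```

Row closed (spring load taken over, sign of y force flipped at TCP y = 160.8, travel about 100 mm). Release.

```bash
python3 -m jog '0 0.3 0 0 0 0 0.85;0 0.3 0 0 0 0 0.6;0 0.3 0 0 0 0 0.5;0 0.3 0 0 0 0 0.5;0 0.3 0 0 0 0 0.5;0 0.3 0 0 0 0 0.5'; python3 -m jog '0 0 30 0 0 0 0.5;0 0 60 0 0 0 0.5;0 -20 90 0 0 0 0.5;0 -60 90 0 0 0 0.5;0 -100 90 0 0 0 0.5;0 -140 90 0 0 0 0.5;0 -180 90 0 0 0 0.5;0 -220 90 0 0 0 0.5;0 -260 90 0 0 0 0.5;0 -280 90 0 0 0 0.5'
python3 - <<'E'
from h import *
for n in('scene','top'):
    c=camera(n); save(c,n+'6.png'); W=cloud(c)
    for t in ['cake_a','handle']:
      for m in masks_of(t,n)[:2]:
        w=W[m['mask']]; zz=np.nanpercentile(w[:,2],95); w=w[w[:,2]>zz-.006]; 
        print(n,t,m['conf'],m['extent'],np.round((w[:,:2].min(0)+w[:,:2].max(0))/2,4),np.ptp(w,axis=0),zz)
a=cv2.imread('pics/scene6.png')[130:330,250:450];b=cv2.imread('pics/top6.png')[150:350,180:380]
cv2.imwrite('pics/z6.png',cv2.resize(np.hstack([a,b]),None,fx=2,fy=2,interpolation=2))
E
```

```text
time_s: 29.82
ee_pos: [0.5526, 0.161, 0.0637]
eef_rot: [-1.567, -0.011, -3.096]
force: [-0.4, -0.8, -0.4]
grip_width: 0.044
time_s: 30.65
ee_pos: [0.5521, -0.1229, 0.1537]
eef_rot: [-1.567, -0.011, -3.098]
force: [0.4, -0.4, -1.0]
grip_width: 0.0468
scene cake_a 0.68 [95.0, 287.3, 119.7, 360.0] [ 0.3629 -0.4139] [0.08559865 0.06861525 0.00790153] 0.025938397535475978
scene cake_a 0.61 [338.6, 243.3, 364.0, 264.7] [0.5593 0.0664] [0.04554923 0.04853274 0.00749552] 0.03862389484989749
scene handle 0.62 [382.0, 209.5, 387.6, 234.5] [0.5532 0.1588] [0.01553761 0.01438038 0.00738384] 0.10235947699934134
top cake_a 0.6 [250.3, 215.8, 273.0, 238.5] [0.5538 0.1157] [0.04777066 0.04763098 0.00753272] 0.0387083413034024
top cake_a 0.59 [272.8, 215.9, 296.6, 236.9] [0.5566 0.0661] [0.04854808 0.0475685  0.0081572 ] 0.03872457500575673
```

View pics/z6.png

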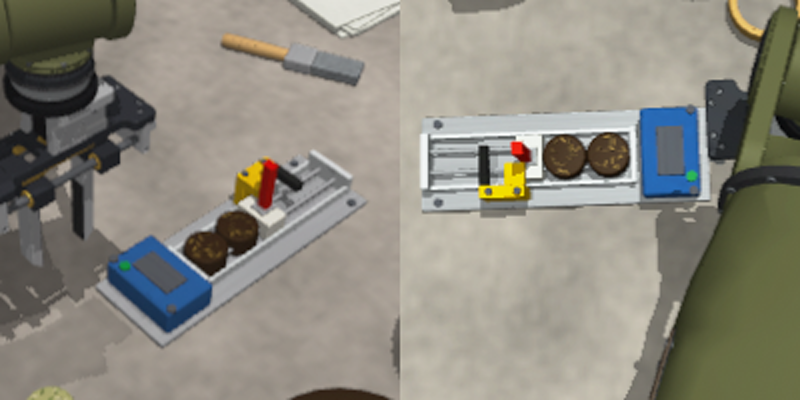

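View pics/top6.png

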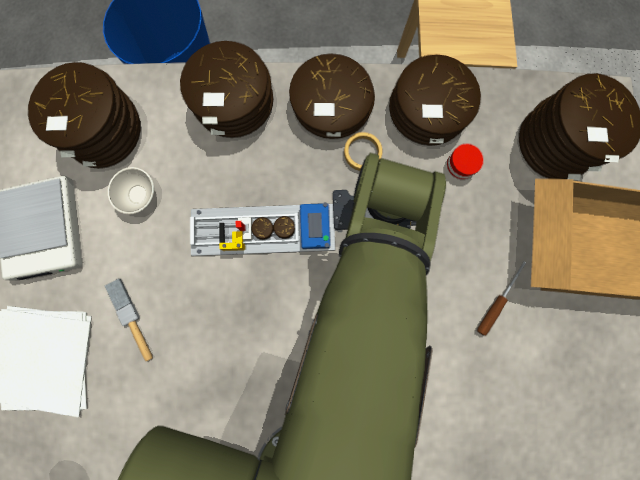

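The row is closed: cakes at top zoom px (608,153) and (565,156), with the follower against them. The handle is on the centre line, the gripper is clear, and the bystanders that show are in place.

```bash
python3 -c "
from station import hand_in
print(hand_in())"
```

```text
the job is handed in; nothing more can be done
None
```

The job is done and handed in at about 31 s of the 72 s allowed; no verdict was reported.

- **Parking the handle:** I pulled it back and felt the rubber stop, with about 6 N on it beyond the spring's pull. I backed off, slid it about 16 mm behind the tooth and let go. The cameras showed it parked there.
- **Cakes and release:** I laid both dark cakes in the channel, took the handle out of the catch and eased it forward in small steps until the row took over the spring's pull. Then I released it.
- **Last checks:**
  - **Follower:** about 100 mm from the end stop.
  - **Handle:** on the track's centre line.
  - **Cakes:** flat, with centres about 24 and 73.5 mm from the end stop.
  - **Gripper:** clear of everything, with no force on it.
- **Where the checks fell short:**
  - **Cameras:** they differ by about 2.5 mm on each axis, so I mostly used the mean of the two, checked against touch.
  - **Second cake:** only the top camera gave its final position; the scene camera's network reported the tea pick instead.
  - **Bystanders:** I checked these only by eye in the last pictures. The pale cake was hidden under the arm in the final top view and only its edge showed in the final scene crop. The arm never went near it.

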